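# Load a charged battery pack under a push-push hood

### The arm

A 6-joint arm with a two-finger parallel gripper is mounted at the origin on the work surface. World frame = base frame: x ahead of the robot, y to its left, z up, the work surface at z = 0. Lengths are in m, angles in rad, forces in N, time in s.
With the tool pointing down it reaches from about 0.35 to 0.975 m from the base axis. Payload 4.9 kg.
Tool frame: the origin (TCP) lies midway between the tips of the shut fingers; the grasp point (between the pads) lies 19 mm behind it; y points along the fingers, z is the direction in which the jaws open and shut, and the axes are right-handed (so a half turn about y gives the same grasp; the last joint's range is limited). The gripper opens to 85 mm and grips with 20 to 120 N. Pads are 22 mm wide; open, the fingers measure 114 mm over their backs; the gripper's body (76 mm by 85 mm) begins 54 mm behind the grasp point. The pads swing forward as they close: fully open they stand 13 mm farther back than shut.
Start: joints at [-1.415, 0.053, 1.613, -0, 1.476, -0.119], TCP at [0.17, -0.602, 0.231] pointing down, gripper open.
Joint ranges: [-3.01, 3.01], [-1.01, 2.22], [0.06, 2.58], [-1.02, 4.17], [0.09, 2.62], [-3.14, 3.14]. Speed limits (rad/s): [2.57, 2.57, 3.14, 3.14, 3.14, 3.14].

### API

Orientations are given as a unit quaternion [w, x, y, z].
In Python, from plant import * gives the robot as it stands.
- The arm moves only by the shell command python3 -m crank 'ROWS'. ROWS is JSON, a list that holds one entry, the list of rows, each a list of 5 numbers: the gripper command: -1 is shut, 1 is fully open, values between are in proportion, then the shift along the tool's x, y, z in cm, then the turn about the tool's y in degrees. In form: [[[jaw, dx, dy, dz, twist], ...]]. A call has 1 to 8 rows; each row shifts and turns the commanded pose from where the row before left it, along the tool's axes as they then stand; what a row does not reach is not made up. A row lasts 1/8 s, in which the tool goes at most 62.5 mm and 10.7 degrees, less where a joint would pass 70% of its speed; a pose out of reach is approached as far as the arm can. A call with a gripper value outside its range is refused whole. The fingers move at their own pace and stop on an object; the grip force is fixed at half the most. Time passes only in rows, so rows that do not move let the fingers close. It gives the time, the measured TCP pose, the force and the opening at its end, in the units of the state.
- state(): the state, without advancing time (a new reading comes with each control period).
- grab_frame(name): name is "scene" or "top"; returns a dict with "frame" (400x640x3 uint8, red, green, blue), "fx", "fy", "cx", "cy" (pixels), "D" ([k1, k2, p1, p2, k3] as OpenCV has them; the pictures are not rectified), "pose" (4x4, takes a point from camera to world coordinates). Camera axes: x right, y up, looking along -z (the intrinsics and any distortion apply to the point x, -y, -z); pixel columns grow to the right and rows downward; lengths in m; the calibration is good to about 2 mm. A picture is of the moment at which its call begins. There is no depth.
- job_done(): hands the job in, once; it reports no verdict.
The state is a dict: "time": time; "joint_pos": joint angles; "joint_vel": joint speeds; "joint_efforts": joint torques, N m; "tool_pos": TCP position; "tool_rot": TCP orientation; "contact_force": force on the tool from outside, world axes, zero at the start; "ft_torque": the same for the moment, N m; "gripper_width": opening from 0.0 (shut) to 1.0 (fully open).
Only numpy, scipy, OpenCV 4.12 (cv2) and the standard library are available. Lean on these libraries where they do the work, as an engineer would, in place of code of your own. Each camera call takes 0.05 s, during which the arm holds its last target.

### The job

The hood of the foam cutter's power unit has a push-push latch: press its yellow spot until the catch gives and let go so that it springs open, set the green-gripped (charged) battery pack fully down in the empty bay without forcing it, then swing the hood down and press it once more until it latches and stays shut by itself. The hood is thin plastic and its catch bottoms out hard, so press by feel, never with more than about 30 N, and leave the red-gripped spent pack and the other things on the bench where they are.

Things in the scene. Friction and masses are not known exactly. Their poses are not given: they have to be found in the camera images.
- unit: Brown-grey metal power unit fixed to the bench, deck 72 mm high. Origin at bench height under the centre of the battery bay; the case reaches 70 mm to -x, 190 mm to +x and 75 mm to either side in y. An unused black knob and red switch stand up to 14 mm above the deck 100 to 150 mm along +x. The hood covers the bay: hinge on the unit's +y side, free edge on its -y side. z up.
- bay_floor (a point): Centre of the floor of the battery bay, 50 mm above the bench; axes as the unit's. The bay is a rectangular well, inner size 96 mm along x and 62 mm along y; its 4 mm thick collar rises 35 mm above this floor (85 mm above the bench).
- hood_hinge (a point): Centre of the hood's hinge line, along the unit's x axis, 55 mm to +y of the bay centre, 87 mm above the bench. A damped spring always pushes the hood open: about 3 N felt at the yellow spot when shut, under 1.5 N when wide open; freed, it swings wide open by itself in 1 to 2 s. To shut it, push on its outer face, from behind.
- hood (a joint): Angle (rad) of the dark blue-grey hood: 0 level, 1.9 fully open, leaning back past upright to the unit's +y side. A shallow upside-down box, 124 mm along x, reaching 113 mm from hinge to free edge, outer face 34 mm above the hinge (121 mm above the bench when level). Latched it rests at 0 to 0.025. Hard stop of a press: -0.07 to -0.10 when freeing, -0.055 to -0.09 when relatching.
- hood_pad (a point): Centre of the yellow spot (24 mm across) on the hood's outer face, 98 mm from the hinge; moves with the hood; z is the face's outward normal. Press it down when shut: 7 to 12 mm below its latched height (not the same each time) is a hard stop where force rises steeply; 7 N or more there trips the latch. Letting go then frees the hood, or, when closing, holds it. Each full press toggles it.
- pack: Charged battery pack, about 0.4 kg: black block 90 mm (x) x 56 mm (y) x 35 mm tall with an upright GREEN grip fin on top at the centre, 12 mm thick (x), 44 mm long (y), 25 mm tall (top 60 mm above its underside). Origin at the centre of its underside, z up. Fits the bay either way round with its long side along the unit's x.
- spent: Spent pack, same shape, with a RED grip fin. Leave it. Origin at the centre of its underside.
- scroll: Bystander: white rigid foam volute, 50 mm tall, about 230 mm long. Leave it. Origin at its underside.
- tape: Bystander: roll of yellow tape lying flat, outer diameter 96 mm, 30 mm tall. Leave it. Origin at its underside.
- glue: Bystander: white glue bottle, diameter 52 mm, 150 mm tall. Leave it. Origin at its underside.
- mug: Bystander: blue mug, 95 mm tall. Leave it. Origin at its underside.
- brush: Bystander: brush lying on the bench. Leave it. Origin at its underside.
- sander: Bystander: cork sanding block with a wooden grip, 110 x 65 mm, 42 mm tall. Leave it. Origin at its underside.
- driver: Bystander: screwdriver with a grey handle lying on the bench. Leave it. Origin at its underside.
Not all that is in view belongs to the job. What is shaped like the pack but purple is not meant.

How it is judged:
By the outcome, as a careful person would: the job done as asked, in the order asked, and still so for the second after the job is handed in, with the robot touching nothing.
It also fails if it takes over 69 s, if anything falls off the work surface, if the arm or the gripper's body presses on something with over 40 N, if the wrist force passes 120 N, or if a joint passes its speed limit or range.

## Working session

There is one attempt and no reset: what is moved stays moved. The work goes in short steps, Python scripts to look and compute and a shell command to move; the robot and the scene stay as the last step left them, time stands still between calls to the robot, and variables do not carry over. Pictures are saved under pics/ and viewed, and the job is handed in when it is done.

```bash
ls; mkdir -p pics; python3 - <<'E'
from plant import *
import cv2,numpy as np
s=state();print(s)
for n in("scene","top"):
    f=grab_frame(n);print(n,f["fx"],f["fy"],f["cx"],f["cy"],f["D"],np.round(f["pose"],4).tolist())
    cv2.imwrite(f"pics/{n}0.png",f["frame"][...,::-1])
    np.save(f"pics/{n}0.npy",f["pose"])
E
```

```text
pics
{'time': 0.0, 'joint_pos': array([-1.41498739e+00,  5.33610441e-02,  1.61428249e+00,  2.89166510e-06,
        1.47600230e+00, -1.18992194e-01]), 'joint_vel': array([ 0.00023311, -0.00181125, -0.00013251, -0.00033224,  0.00155221,
        0.00115547]), 'joint_efforts': array([ 2.90462107e-03, -3.93684554e+01, -3.70171881e+01,  1.26304012e-04,
        7.29530773e-03,  6.62171843e-06]), 'tool_pos': array([ 0.16950639, -0.6009323 ,  0.2300673 ]), 'tool_rot': array([ 0.09683896, -0.09686365,  0.70116802, -0.69971641]), 'contact_force': array([ 0.87352495,  0.01283728, -0.60002794]), 'ft_torque': array([-0.01784923,  0.02455284, -0.02414185]), 'gripper_width': 1.0038867017580306}
scene 397.73850355358866 397.73850355358866 319.9672801468077 203.32829004901234 [-0.01469399  0.          0.          0.          0.        ] [[-0.4202, -0.6028, 0.6783, 1.4165], [0.9072, -0.2967, 0.2983, 0.4147], [0.0214, 0.7407, 0.6715, 1.03], [0.0, 0.0, 0.0, 1.0]]
top 403.86077999036655 403.86077999036655 315.4049245633941 199.27502381915178 [0.01637514 0.         0.         0.         0.        ] [[-0.0243, 0.9821, -0.1869, 0.2282], [-0.9997, -0.0252, -0.0025, 0.0022], [-0.0072, 0.1867, 0.9824, 1.4195], [0.0, 0.0, 0.0, 1.0]]
```

View pics/scene0.png

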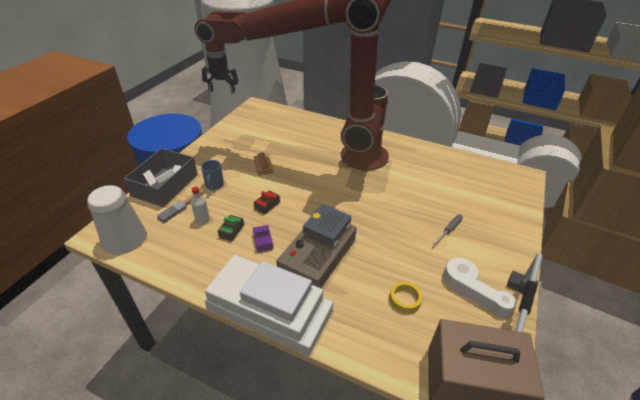

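View pics/top0.png

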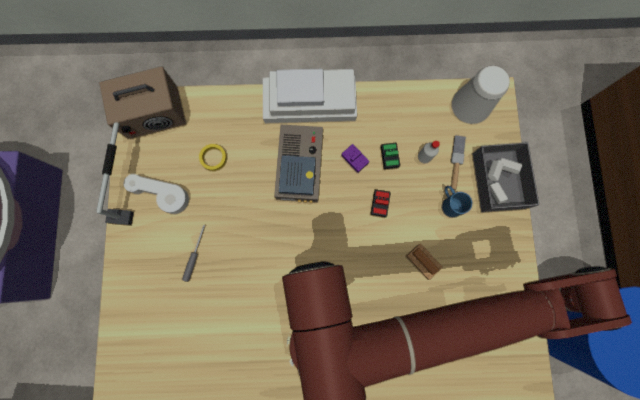

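Three pack-shaped things appear in the top view: green at (391,156), red at (380,203) and purple at (355,158). Green fits the description of the charged pack. I'll enlarge to confirm.

```bash
python3 - <<'E'
import cv2
t=cv2.imread("pics/top0.png");s=cv2.imread("pics/scene0.png")
cv2.imwrite("pics/c1.png",cv2.resize(t[115:225,265:415],None,fx=5.3,fy=5.3,interpolation=cv2.INTER_CUBIC))
cv2.imwrite("pics/c2.png",cv2.resize(s[180:290,210:360],None,fx=5.3,fy=5.3,interpolation=cv2.INTER_CUBIC))
E
```

```text
(no output)
```

View pics/c1.png

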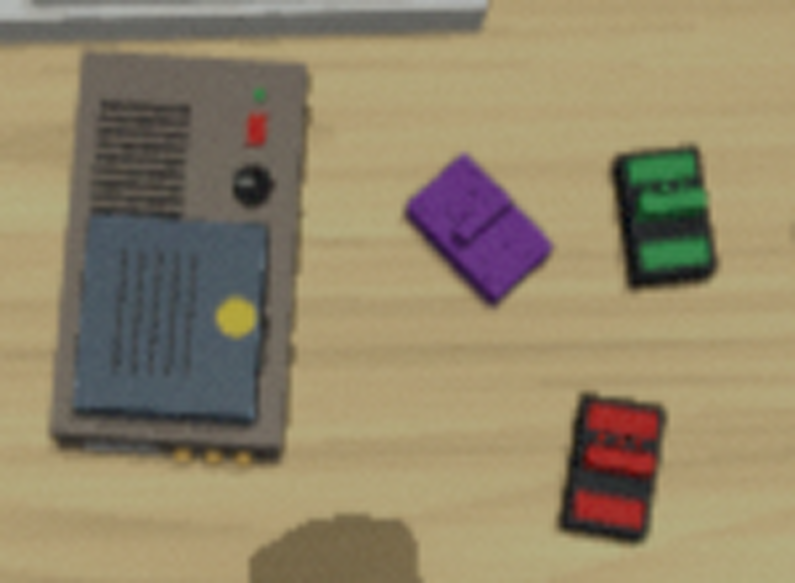

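View pics/c2.png

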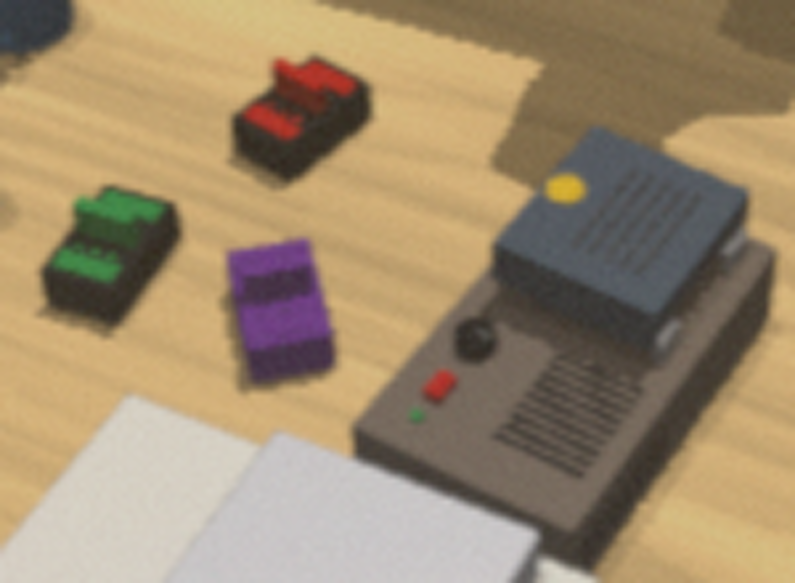

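```bash
cat > h.py <<'E'
import numpy as np,cv2
from scipy.optimize import least_squares
C={"scene":(397.7385,319.967,203.328,-0.014694),"top":(403.8608,315.405,199.275,0.016375)}
P={n:np.load(f"pics/{n}0.npy") for n in C}
def proj(n,X):
    f,cx,cy,k=C[n];T=np.linalg.inv(P[n])
    X=np.atleast_2d(X)@T[:3,:3].T+T[:3,3]
    X=X*[1,-1,-1]
    return cv2.projectPoints(X.reshape(-1,1,3),np.zeros(3),np.zeros(3),np.array([[f,0,cx],[0,f,cy],[0,0,1.]]),np.array([k,0,0,0,0]))[0][:,0]
def uncrop(u,off,s=5.3): return (np.array(u,float)+.5)/s-.5+off
def fit(obs,g):
    # obs: (cam,px,model xyz mm)
    def place(p,m):
        c,s=np.cos(p[2]),np.sin(p[2]);m=np.array(m)/1000
        return [p[0]+c*m[0]-s*m[1],p[1]+s*m[0]+c*m[1],m[2]]
    def r(p): return np.concatenate([proj(n,place(p,m))[0]-u for n,u,m in obs])
    q=least_squares(r,g,loss="soft_l1",f_scale=1.)
    return q.x,r(q.x).reshape(-1,2)
E
python3 - <<'E'
from h import *
T=lambda u:uncrop(u,(265,115)); S=lambda u:uncrop(u,(210,180))
U=[("top",T((82,53)),(190,75,72)),("top",T((308,66)),(190,-75,72)),("top",T((53,436)),(-70,75,72)),("top",T((282,450)),(-70,-75,72)),
("top",T((90,215)),(62,55,121)),("top",T((268,225)),(62,-58,121)),("top",T((255,420)),(-62,-58,121)),("top",T((76,409)),(-62,55,121)),("top",T((237,317)),(0,-43,121)),
("scene",S((357,428)),(190,-75,72)),("scene",S((572,532)),(190,75,72)),("scene",S((775,258)),(-70,75,72)),
("scene",S((497,240)),(62,-58,121)),("scene",S((655,320)),(62,55,121)),("scene",S((748,192)),(-62,55,121)),("scene",S((600,128)),(-62,-58,121)),("scene",S((566,189)),(0,-43,121))]
for w in ("top","scene","both"):
  x,r=fit([o for o in U if w in(o[0],"both")],[.55,0,0]);print(w,x.round(4),np.degrees(x[2]))
print(r.round(1).tolist())
K=[("top",T((617,157)),(45,28,35)),("top",T((697,148)),(45,-28,35)),("top",T((715,270)),(-45,-28,35)),("top",T((632,285)),(-45,28,35)),("top",T((674,201)),(0,0,60)),
("scene",S((45,268)),(45,-28,35)),("scene",S((113,292)),(45,28,35)),("scene",S((180,208)),(-45,28,35)),("scene",S((105,187)),(-45,-28,35)),("scene",S((107,205)),(0,0,60))]
for w in ("top","scene","both"):
  x,r=fit([o for o in K if w in(o[0],"both")],[.6,-.2,0]);print(w,x.round(4),np.degrees(x[2]))
print(r.round(1).tolist())
E
```

```text
top [ 0.5606  0.0655 -0.0865] -4.95450234874119
scene [ 0.5636  0.0696 -0.0992] -5.68507479627945
both [ 0.5614  0.0667 -0.0893] -5.117269802625204
[[-0.3, -0.6], [-0.4, -0.5], [-1.0, -0.5], [-0.2, -0.4], [-0.3, 0.0], [-0.2, 0.2], [-0.2, -0.3], [-0.7, -0.3], [-0.1, 0.6], [-1.1, -0.9], [0.2, -0.3], [0.5, -2.2], [-1.2, 0.3], [-0.0, -1.4], [0.3, -0.9], [-1.4, -0.8], [-0.4, 0.1]]
top [ 0.6448 -0.264   0.0809] 4.636719703196088
scene [ 0.6481 -0.2629  0.087 ] 4.987031065999355
both [ 0.6461 -0.2639  0.0854] 4.891665200282384
[[-0.4, -0.7], [-0.0, -0.7], [0.3, 0.5], [0.3, -0.6], [-0.4, 0.1], [-1.1, 0.0], [0.4, -0.2], [0.3, -1.5], [0.6, -1.5], [-0.1, 0.3]]
```

```bash
cat > w.py <<'E'
from plant import *
import numpy as np
from scipy.spatial.transform import Rotation as R
def RT(s): 
    q=s["tool_rot"]; return R.from_quat([q[1],q[2],q[3],q[0]]).as_matrix()
def show(targets,zyaw=None):
    s=state();M=RT(s)
    print("t",round(s["time"],2),"tcp",s["tool_pos"].round(4),"F",s["contact_force"].round(1),"grip",round(float(s["gripper_width"]),3),"j",s["joint_pos"].round(2))
    print("jaw axis yaw deg",round(float(np.degrees(np.arctan2(M[1,2],M[0,2]))),2)); print(M.round(3).tolist())
    for n,t in targets.items(): print(n,"cm in tool axes",(M.T@(np.array(t)-s["tool_pos"])*100).round(2))
U=(0.561,0.066,-0.088);K=(0.645,-0.264,0.083)
def up(x,y,z):
    c,s=np.cos(U[2]),np.sin(U[2]);return (U[0]+(c*x-s*y)/1e3,U[1]+(s*x+c*y)/1e3,z/1e3)
E
python3 - <<'E'
from w import *
show({"abovepad":up(0,-43,150),"unit":up(0,0,0)})
print(up(0,-43,121))
E
```

```text
t 0.1 tcp [ 0.1695 -0.601   0.2302] F [-0.7  1.3  0. ] grip 0.998 j [-1.42  0.05  1.61  0.    1.48 -0.12]
jaw axis yaw deg -74.25
[[-0.962, -0.0, 0.271], [-0.271, 0.002, -0.962], [-0.0, -1.0, -0.002]]
abovepad cm in tool axes [-54.25   8.12 -49.54]
unit cm in tool axes [-55.78  23.13 -53.53]
(np.float64(0.557220881991976), np.float64(0.023166388582312743), 0.121)
```

```bash
python3 -m crank '[[[-1,-4.4,0,-4,0],[-1,-4.4,0,-4,0],[-1,-4.4,0,-4,0],[-1,-4.4,0,-4,0],[-1,-4.4,0,-4,0],[-1,-4.4,0,-4,0],[-1,-4.4,0,-4,0],[-1,-4.4,0,-4,0]]]'
python3 -m crank '[[[-1,0,0,0,-10],[-1,0,0,0,-10],[-1,0,0,0,-10],[-1,0,0,0,-10],[-1,0,0,0,-10],[-1,0,0,0,-10],[-1,0,0,0,-9],[-1,0,0,0,0]]]'
python3 - <<'E'
from w import *
show({"abovepad":up(0,-43,150)})
E
```

```text
time: 1.1
tool_pos: [0.422, -0.1961, 0.231]
tool_rot: [-0.097, 0.097, -0.7, 0.7]
contact_force: [1.2, -0.5, -0.3]
gripper_width: -0.003
time: 2.1
tool_pos: [0.4213, -0.1979, 0.2308]
tool_rot: [0.476, -0.476, 0.523, -0.523]
contact_force: [1.0, 0.2, 0.5]
gripper_width: 0.003
t 2.1 tcp [ 0.4213 -0.1979  0.2308] F [1.  0.2 0.5] grip 0.003 j [-0.6  -0.34  1.97 -0.    1.52 -0.51]
jaw axis yaw deg -5.36
[[-0.093, -0.001, 0.996], [-0.996, 0.0, -0.093], [-0.0, -1.0, -0.001]]
abovepad cm in tool axes [-23.27   8.08  11.47]
```

```bash
python3 -m crank '[[[-1,-5,0,2.5,0],[-1,-5,0,2.5,0],[-1,-5,0,2.5,0],[-1,-5,0,2.5,0],[-1,-3.2,3.5,1.5,0],[-1,0,4.5,0,0],[-1,0,0,0,0]]]'
python3 - <<'E'
from w import *
import cv2
show({"abovepad":up(0,-43,150),"padsurf":up(0,-43,121)})
for n in("scene","top"):
    f=grab_frame(n)["frame"][...,::-1]
    y,x=((170,240) if n=="scene" else (125,240))
    cv2.imwrite(f"pics/p1{n}.png",cv2.resize(f[y:y+100,x:x+130],None,fx=6,fy=6,interpolation=cv2.INTER_CUBIC))
E
```

```text
time: 2.98
tool_pos: [0.5541, 0.0232, 0.1465]
tool_rot: [0.474, -0.479, 0.525, -0.52]
contact_force: [-0.6, 0.0, 0.7]
gripper_width: -0.001
t 2.98 tcp [0.5541 0.0232 0.1465] F [-0.6  0.   0.7] grip -0.001 j [-0.09 -0.04  1.85 -0.    1.34  0.  ]
jaw axis yaw deg -5.33
[[-0.093, -0.01, 0.996], [-0.996, 0.001, -0.093], [0.0, -1.0, -0.01]]
abovepad cm in tool axes [-0.03 -0.35  0.31]
padsurf cm in tool axes [-0.03  2.55  0.34]
```

View pics/p1scene.png

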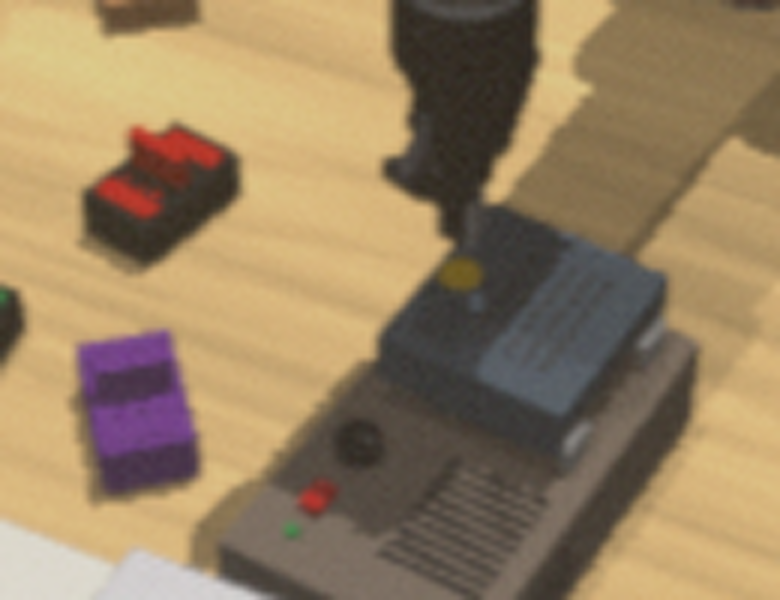

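The shut fingertips hover at (460,240), right above the yellow spot at (460,272), as computed. Going down now.

```bash
python3 -m crank '[[[-1,0,1.0,0.3,0],[-1,0,1.0,0,0],[-1,0,0,0,0]]]'
for i in 1; do python3 -m crank '[[[-1,0,0.2,0,0]]]'; done; python3 -m crank '[[[-1,0,0.2,0,0]]]'; python3 -m crank '[[[-1,0,0.2,0,0]]]'; python3 -m crank '[[[-1,0,0.2,0,0]]]'
```

```text
time: 3.45
tool_pos: [0.5597, 0.022, 0.1305]
tool_rot: [0.476, -0.477, 0.523, -0.522]
contact_force: [-0.2, -0.4, -0.3]
gripper_width: 0.003
time: 3.58
tool_pos: [0.5605, 0.0221, 0.1296]
tool_rot: [-0.477, 0.476, -0.522, 0.523]
contact_force: [-0.2, 0.3, -0.6]
gripper_width: -0.003
time: 3.7
tool_pos: [0.5605, 0.0222, 0.1276]
tool_rot: [-0.477, 0.476, -0.522, 0.523]
contact_force: [0.5, -0.1, -0.0]
gripper_width: -0.0
time: 3.82
tool_pos: [0.5604, 0.0222, 0.1254]
tool_rot: [-0.477, 0.476, -0.522, 0.522]
contact_force: [0.7, -0.4, -0.2]
gripper_width: 0.001
time: 3.95
tool_pos: [0.5603, 0.0222, 0.1232]
tool_rot: [-0.477, 0.477, -0.522, 0.522]
contact_force: [0.2, -1.3, 2.7]
gripper_width: -0.003
```

```bash
for k in 1; do python3 -m crank '[[[-1,0,0.2,0,0]]]'; done|sed -n 1,2p\;4p; python3 -m crank '[[[-1,0,0.2,0,0]]]'|sed -n 1,2p\;4p; python3 -m crank '[[[-1,0,0.1,0,0]]]'|sed -n 1,2p\;4p;python3 -m crank '[[[-1,0,0.1,0,0]]]'|sed -n 1,2p\;4p
```

```text
time: 4.08
tool_pos: [0.5604, 0.0218, 0.1218]
contact_force: [-1.0, -1.1, 3.1]
time: 4.2
tool_pos: [0.5607, 0.0217, 0.12]
contact_force: [-1.9, -2.4, 5.1]
time: 4.32
tool_pos: [0.5608, 0.0217, 0.1188]
contact_force: [-1.2, -3.4, 5.4]
time: 4.45
tool_pos: [0.5609, 0.0218, 0.1178]
contact_force: [-0.0, -3.3, 5.2]
```

```bash
python3 -m crank '[[[-1,0,0.1,0,0]]]'|sed -n 1,2p\;4p
```

```text
time: 4.58
tool_pos: [0.5608, 0.0219, 0.1167]
contact_force: [0.5, -3.3, 4.5]
```

```bash
python3 -m crank '[[[-1,0,0.05,0,0]]]'|sed -n 1,2p\;4p
```

```text
time: 4.7
tool_pos: [0.5608, 0.022, 0.1161]
contact_force: [0.1, -3.6, 4.3]
```

```bash
for r in 1; do python3 -m crank '[[[-1,0,0.05,0,0]]]'|sed -n 2p\;4p; python3 -m crank '[[[-1,0,0.05,0,0]]]'|sed -n 2p\;4p; python3 -m crank '[[[-1,0,0.05,0,0]]]'|sed -n 2p\;4p; done
```

```text
tool_pos: [0.5607, 0.022, 0.1156]
contact_force: [0.8, -2.8, 4.4]
tool_pos: [0.5606, 0.0222, 0.115]
contact_force: [0.6, -3.7, 4.2]
tool_pos: [0.5605, 0.0222, 0.1144]
contact_force: [1.3, -4.9, 4.6]
```

```bash
python3 -m crank '[[[-1,0,0.05,0,0]]]'|sed -n 2p\;4p
```

```text
tool_pos: [0.5605, 0.0221, 0.1139]
contact_force: [0.8, -4.0, 4.9]
```

```bash
python3 -m crank '[[[-1,0,0.05,0,0]]]'|sed -n 2p\;4p
```

```text
tool_pos: [0.5604, 0.0222, 0.1133]
contact_force: [1.1, -3.6, 4.6]
```

```bash
python3 -m crank '[[[-1,0,0.05,0,0]]]'|sed -n 2p\;4p
```

```text
tool_pos: [0.5604, 0.0221, 0.1128]
contact_force: [0.9, -3.5, 5.6]
```

```bash
python3 -m crank '[[[-1,0,0.05,0,0]]]'|sed -n 2p\;4p
```

```text
tool_pos: [0.5603, 0.0221, 0.1123]
contact_force: [0.2, -3.9, 4.1]
```

```bash
python3 -m crank '[[[-1,0,0.05,0,0]]]'|sed -n 2p\;4p
```

```text
tool_pos: [0.5602, 0.0222, 0.1117]
contact_force: [0.5, -2.4, 4.4]
```

```bash
python3 -m crank '[[[-1,0,0.05,0,0]]]'|sed -n 2p\;4p
```

```text
tool_pos: [0.5602, 0.0221, 0.1113]
contact_force: [0.1, -4.6, 6.3]
```

```bash
python3 -m crank '[[[-1,0,0.05,0,0]]]'|sed -n 2p\;4p
```

```text
tool_pos: [0.5602, 0.022, 0.111]
contact_force: [-0.8, -4.6, 8.0]
```

```bash
python3 -m crank '[[[-1,0,0.03,0,0]]]'|sed -n 2p\;4p
```

```text
tool_pos: [0.5603, 0.022, 0.1109]
contact_force: [-0.1, -4.3, 7.8]
```

```bash
python3 -m crank '[[[-1,0,0.03,0,0]]]'|sed -n 2p\;4p
```

```text
tool_pos: [0.5603, 0.022, 0.1108]
contact_force: [-1.7, -4.6, 7.8]
```

Position has stopped moving and the force is rising, so this is the hard stop. I'll press a little more for margin.

```bash
python3 -m crank '[[[-1,0,0.05,0,0]]]'|sed -n 2p\;4p
```

```text
tool_pos: [0.5603, 0.0219, 0.1106]
contact_force: [-1.8, -4.8, 9.7]
```

```bash
python3 -m crank '[[[-1,0,0.05,0,0]]]'|sed -n 2p\;4p
```

```text
tool_pos: [0.5604, 0.0219, 0.1104]
contact_force: [-2.2, -5.8, 11.6]
```

```bash
python3 -m crank '[[[-1,0,0.05,0,0]]]'|sed -n 2p\;4p
```

```text
tool_pos: [0.5604, 0.0219, 0.1102]
contact_force: [-2.7, -4.6, 13.3]
```

```bash
python3 -m crank '[[[-1,0,-1.5,0,0],[-1,2.5,-3,0,0],[-1,5,-3,0,0],[-1,5,-3,0,0],[-1,5,0,0,0],[-1,5,0,0,0],[-1,0,0,0,0],[-1,0,0,0,0]]]'
python3 - <<'E'
from w import *
import cv2
show({"abovepack":(K[0],K[1],.12)})
for n in("scene","top"):
    f=grab_frame(n)["frame"][...,::-1]
    y,x=((140,200) if n=="scene" else (105,265))
    cv2.imwrite(f"pics/p2{n}.png",cv2.resize(f[y:y+125,x:x+165],None,fx=4.8,fy=4.8,interpolation=cv2.INTER_CUBIC))
E
```

```text
time: 7.58
tool_pos: [0.5392, -0.2006, 0.2126]
tool_rot: [0.477, -0.476, 0.523, -0.521]
contact_force: [0.9, 0.7, 0.1]
gripper_width: 0.001
t 7.58 tcp [ 0.5392 -0.2006  0.2126] F [0.9 0.7 0.1] grip 0.001 j [-0.49 -0.05  1.75  0.    1.45 -0.39]
jaw axis yaw deg -5.25
[[-0.092, -0.002, 0.996], [-0.996, 0.003, -0.092], [-0.002, -1.0, -0.002]]
abovepack cm in tool axes [ 5.36  9.23 11.13]
```

View pics/p2scene.png

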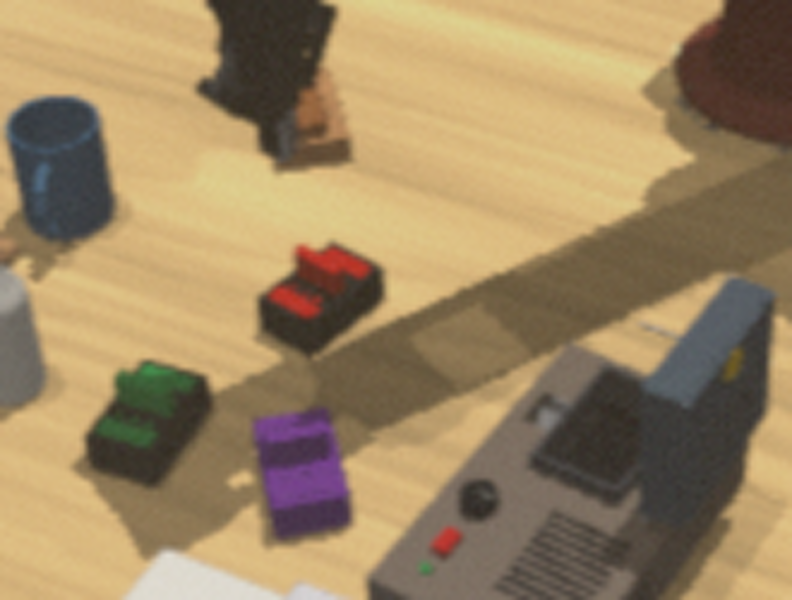

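View pics/p2top.png

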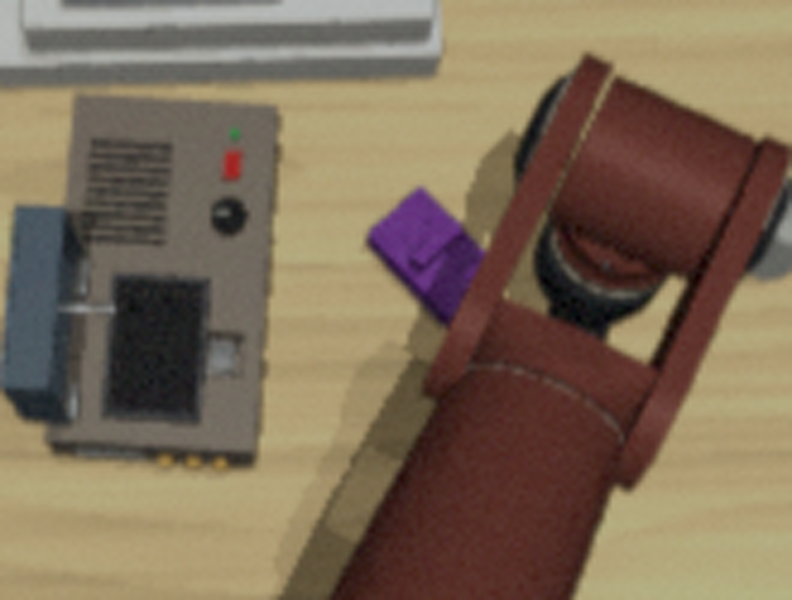

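The hood sprang open, and the bay is clear at (155,345) in the top crop. I'll check the bay pose from its collar.

```bash
python3 - <<'E'
from h import *
T=lambda u:uncrop(u,(265,105),4.8); 
U=[("top",T((112,274)),(52,35,85)),("top",T((211,279)),(52,-35,85)),("top",T((202,424)),(-52,-35,85)),("top",T((101,417)),(-52,35,85)),
("top",T((75,95)),(190,75,72)),("top",T((279,105)),(190,-75,72)),("top",T((49,441)),(-70,75,72)),("top",T((255,457)),(-70,-75,72))]
for sub in(U[:4],U[4:],U):
  x,r=fit(sub,[.55,0,0]);print(x.round(4));
print(r.round(1).tolist())
E
```

```text
[ 0.5603  0.0656 -0.0848]
[ 0.5603  0.0647 -0.0876]
[ 0.5603  0.0652 -0.0884]
[[0.3, 0.1], [0.1, 0.3], [-0.1, -0.2], [0.2, -0.1], [-0.1, -0.1], [-0.0, 0.3], [-0.8, 0.2], [0.3, -0.4]]
```

```bash
python3 -m crank '[[[1,5.3,0,5.5,-10],[1,0,1,5,0],[1,0,1,0,0],[1,0,0,0,0]]]'
python3 - <<'E'
from w import *
show({"abovepack":(K[0],K[1],.12)})
E
```

```text
time: 8.18
tool_pos: [0.6296, -0.2433, 0.1918]
tool_rot: [-0.52, 0.521, -0.48, 0.477]
contact_force: [0.2, 0.4, 0.4]
gripper_width: 0.849
t 8.18 tcp [ 0.6296 -0.2433  0.1918] F [0.2 0.4 0.4] grip 0.849 j [-0.48  0.2   1.52  0.    1.43 -0.56]
jaw axis yaw deg 4.85
[[0.085, -0.003, 0.996], [-0.996, 0.002, 0.085], [-0.002, -1.0, -0.003]]
abovepack cm in tool axes [2.21 7.18 1.38]
```

```bash
python3 -m crank '[[[1,2.2,3,1.4,0],[1,0,3,0,0],[1,0,0,0,0]]]'
python3 - <<'E'
from w import *
import cv2
show({"grasp":(K[0],K[1],.04)})
f=grab_frame("scene")["frame"][...,::-1]
y,x=(170,170)
cv2.imwrite(f"pics/p3.png",cv2.resize(f[y:y+95,x:x+130],None,fx=6,fy=6,interpolation=cv2.INTER_CUBIC))
E
```

```text
time: 8.55
tool_pos: [0.6438, -0.2644, 0.1311]
tool_rot: [-0.52, 0.521, -0.481, 0.477]
contact_force: [-1.0, 0.2, 0.1]
gripper_width: 1.001
t 8.55 tcp [ 0.6438 -0.2644  0.1311] F [-1.   0.2  0.1] grip 1.001 j [-0.5   0.29  1.51  0.    1.34 -0.58]
jaw axis yaw deg 4.75
[[0.083, -0.005, 0.997], [-0.997, 0.003, 0.083], [-0.003, -1.0, -0.005]]
grasp cm in tool axes [0.   9.11 0.17]
```

View pics/p3.png

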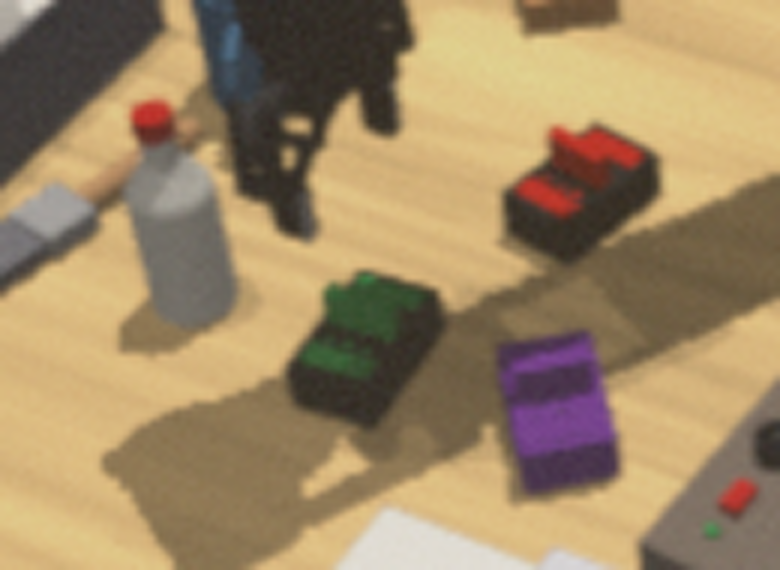

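Open jaws straddle the green fin: finger tips at (295,225) and (385,125), pack at (365,350). The glue bottle at (185,260) stays clear.

```bash
python3 -m crank '[[[1,0,4,0.1,0],[1,0,3,0,0],[1,0,1.5,0,0],[1,0,0.6,0,0],[1,0,0,0,0]]]'
python3 - <<'E'
from w import *
show({"grasp":(K[0],K[1],.04)})
E
```

```text
time: 9.22
tool_pos: [0.6478, -0.266, 0.0441]
tool_rot: [0.52, -0.52, 0.478, -0.479]
contact_force: [-0.7, -0.6, -0.1]
gripper_width: 0.997
t 9.22 tcp [ 0.6478 -0.266   0.0441] F [-0.7 -0.6 -0.1] grip 0.997 j [-0.5   0.39  1.55  0.    1.2  -0.58]
jaw axis yaw deg 4.75
[[0.083, 0.002, 0.997], [-0.997, -0.001, 0.083], [0.001, -1.0, 0.002]]
grasp cm in tool axes [-0.22  0.41 -0.27]
```

```bash
python3 -m crank '[[[1,-0.2,0.3,-0.2,0],[1,0,0,0,0],[-1,0,0,0,0],[-1,0,0,0,0],[-1,0,0,0,0],[-1,0,0,0,0],[-1,0,0,0,0],[-1,0,0,0,0]]]'
python3 -m crank '[[[-1,0,-1,0,0],[-1,0,-2,0,0],[-1,0,0,0,0]]]'
```

```text
time: 10.22
tool_pos: [0.6454, -0.264, 0.0401]
tool_rot: [0.52, -0.52, 0.479, -0.479]
contact_force: [0.2, 0.8, 1.8]
gripper_width: 0.118
time: 10.6
tool_pos: [0.6466, -0.2648, 0.0728]
tool_rot: [0.521, -0.52, 0.477, -0.481]
contact_force: [-1.3, -0.8, -3.2]
gripper_width: 0.119
```

```bash
python3 -m crank '[[[-1,0,-4,0,0],[-1,0,-4,0,0],[-1,0,-3,0,9.8],[-1,0,0,0,0],[-1,0,0,0,0]]]'
python3 - <<'E'
from w import *
import w,cv2
w.U=(0.5605,0.0655,-0.088)
show({"bay":up(0,0,150)})
f=grab_frame("scene")["frame"][...,::-1]
y,x=(130,170)
cv2.imwrite(f"pics/p4.png",cv2.resize(f[y:y+95,x:x+130],None,fx=6,fy=6,interpolation=cv2.INTER_CUBIC))
E
```

```text
time: 11.22
tool_pos: [0.6441, -0.2634, 0.1777]
tool_rot: [0.478, -0.478, 0.522, -0.52]
contact_force: [-0.5, -0.2, -4.6]
gripper_width: 0.126
t 11.22 tcp [ 0.6441 -0.2634  0.1777] F [-0.5 -0.2 -4.6] grip 0.126 j [-0.5   0.25  1.48  0.    1.41 -0.41]
jaw axis yaw deg -4.93
[[-0.086, -0.002, 0.996], [-0.996, 0.001, -0.086], [-0.001, -1.0, -0.003]]
bay cm in tool axes [-32.05   2.83 -11.15]
```

View pics/p4.png

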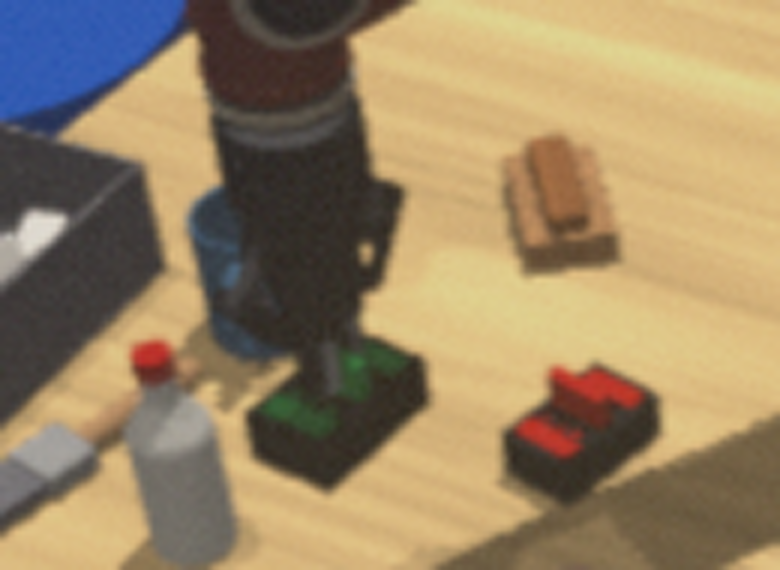

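The pack hangs level in the jaws, centred at (335,410). Moving it to the bay.

```bash
python3 -m crank '[[[-1,-5.3,0,-1.8,0],[-1,-5.3,0,-1.8,0],[-1,-5.3,0,-1.8,0],[-1,-5.3,0,-1.8,0],[-1,-5.3,0,-1.8,0],[-1,-4.5,0,-1.7,0],[-1,0,0,0,0],[-1,0,0,0,0]]]'
python3 - <<'E'
from w import *
import w,cv2
w.U=(0.5605,0.0655,-0.088)
show({"bay":up(0,0,150)})
E
```

```text
time: 12.28
tool_pos: [0.565, 0.0541, 0.1781]
tool_rot: [0.477, -0.479, 0.522, -0.521]
contact_force: [0.3, -0.5, -4.0]
gripper_width: 0.128
t 12.28 tcp [0.565  0.0541 0.1781] F [ 0.3 -0.5 -4. ] grip 0.128 j [-0.04 -0.04  1.8  -0.    1.39  0.05]
jaw axis yaw deg -4.99
[[-0.087, -0.002, 0.996], [-0.996, -0.001, -0.087], [0.001, -1.0, -0.002]]
bay cm in tool axes [-1.1   2.81 -0.54]
```

```bash
python3 -m crank '[[[-1,-1.1,1.5,-0.5,0],[-1,0,1.3,0,0],[-1,0,0,0,0],[-1,0,0,0,0]]]'
python3 - <<'E'
from w import *
import w,cv2
w.U=(0.5605,0.0655,-0.088)
show({"bay":up(0,0,150)})
for n,y,x in(("scene",180,270),("top",125,260)):
    f=grab_frame(n)["frame"][...,::-1]
    cv2.imwrite(f"pics/p5{n}.png",cv2.resize(f[y:y+80,x:x+100],None,fx=7.5,fy=7.5,interpolation=cv2.INTER_CUBIC))
E
```

```text
time: 12.78
tool_pos: [0.5618, 0.0654, 0.1515]
tool_rot: [0.477, -0.477, 0.522, -0.522]
contact_force: [0.5, -0.1, -3.9]
gripper_width: 0.123
t 12.78 tcp [0.5618 0.0654 0.1515] F [ 0.5 -0.1 -3.9] grip 0.123 j [-0.02 -0.03  1.83 -0.    1.34  0.07]
jaw axis yaw deg -5.08
[[-0.089, -0.0, 0.996], [-0.996, -0.0, -0.089], [0.0, -1.0, -0.0]]
bay cm in tool axes [-0.    0.15 -0.13]
```

View pics/p5scene.png

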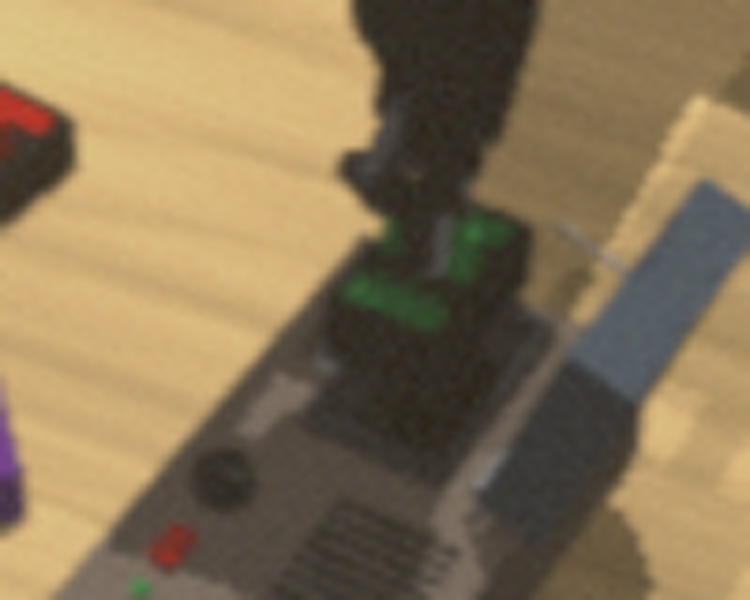

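View pics/p5top.png

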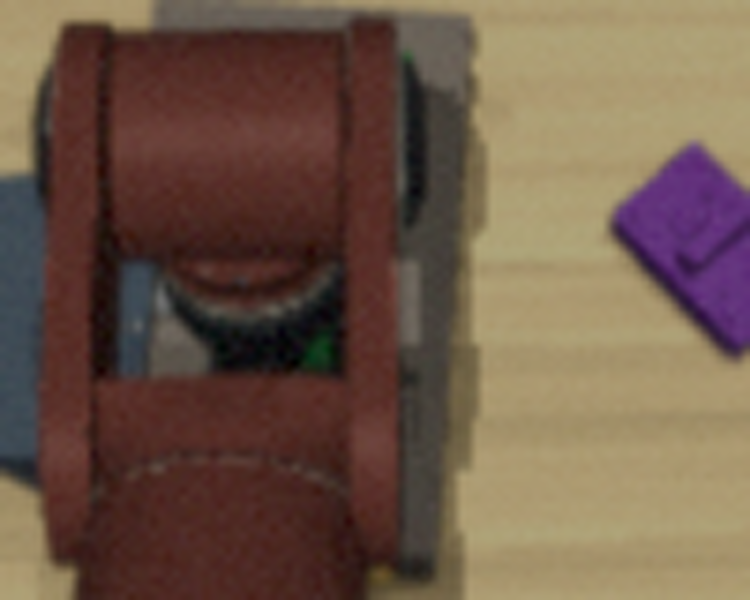

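The pack hangs over the bay, lined up with the collar in the scene view. The top view is blocked by the wrist. I'll lower by feel: a misfit would show at TCP z≈0.125, the floor at 0.090.

```bash
python3 -m crank '[[[-1,0,1.2,-0.1,0],[-1,0,0.8,0,0],[-1,0,0,0,0]]]'
python3 - <<'E'
from w import *
import w
w.U=(0.5605,0.0655,-0.088)
show({"bay":up(0,0,90)})
E
```

```text
time: 13.25
tool_pos: [0.5596, 0.0658, 0.1301]
tool_rot: [0.477, -0.478, 0.522, -0.521]
contact_force: [-0.2, 0.9, -4.8]
gripper_width: 0.124
t 13.25 tcp [0.5596 0.0658 0.1301] F [-0.2  0.9 -4.8] grip 0.124 j [-0.01 -0.01  1.85  0.    1.3   0.07]
jaw axis yaw deg -5.05
[[-0.088, -0.003, 0.996], [-0.996, 0.0, -0.088], [0.0, -1.0, -0.003]]
bay cm in tool axes [0.03 4.01 0.1 ]
```

```bash
python3 -m crank '[[[-1,0,0.3,0.05,0]]]'|sed -n 2p\;4p; python3 -m crank '[[[-1,0,0.3,0,0]]]'|sed -n 2p\;4p
```

```text
tool_pos: [0.5615, 0.0658, 0.1288]
contact_force: [-0.1, -0.4, -3.7]
tool_pos: [0.5615, 0.0658, 0.1259]
contact_force: [0.4, -1.0, -3.6]
```

```bash
python3 -m crank '[[[-1,0,0.3,0,0]]]'|sed -n 2p\;4p
```

```text
tool_pos: [0.5613, 0.0658, 0.1227]
contact_force: [-0.4, 1.1, -4.1]
```

```bash
python3 -m crank '[[[-1,0,0.3,0,0]]]'|sed -n 2p\;4p
```

```text
tool_pos: [0.5612, 0.0658, 0.1196]
contact_force: [-0.3, 0.7, -3.6]
```

No contact below the collar height, so it's entering freely.

```bash
python3 -m crank '[[[-1,0,0.4,-0.05,0],[-1,0,0.4,0,0]]]'|sed -n 2p\;4p; python3 -m crank '[[[-1,0,0.4,0,0]]]'|sed -n 2p\;4p
```

```text
tool_pos: [0.5606, 0.0658, 0.1114]
contact_force: [-0.6, -1.3, -3.9]
tool_pos: [0.5607, 0.0658, 0.1074]
contact_force: [-0.3, 0.2, -3.9]
```

```bash
python3 -m crank '[[[-1,0,0.4,0,0]]]'|sed -n 2p\;4p
```

```text
tool_pos: [0.5607, 0.0658, 0.1034]
contact_force: [1.3, 0.5, -5.2]
```

```bash
python3 -m crank '[[[-1,0,0.4,0,0]]]'|sed -n 2p\;4p
```

```text
tool_pos: [0.5607, 0.0658, 0.0994]
contact_force: [-0.1, 0.3, -3.8]
```

```bash
python3 -m crank '[[[-1,0,0.3,0,0]]]'|sed -n 2p\;4p
```

```text
tool_pos: [0.5606, 0.0658, 0.0963]
contact_force: [0.1, 0.9, -3.2]
```

```bash
python3 -m crank '[[[-1,0,0.3,0,0]]]'|sed -n 2p\;4p;python3 -m crank '[[[-1,0,0.15,0,0]]]'|sed -n 2p\;4p
```

```text
tool_pos: [0.5607, 0.0658, 0.0936]
contact_force: [0.8, 0.9, -4.6]
tool_pos: [0.5606, 0.0658, 0.092]
contact_force: [-0.0, 0.4, -3.3]
```

```bash
python3 -m crank '[[[-1,0,0.1,0,0]]]'|sed -n 2p\;4p
```

```text
tool_pos: [0.5607, 0.0658, 0.0912]
contact_force: [-0.1, -0.7, -4.4]
```

```bash
python3 -m crank '[[[-1,0,0.1,0,0]]]'|sed -n 2p\;4p
```

```text
tool_pos: [0.5608, 0.0658, 0.0903]
contact_force: [0.3, -0.1, -4.7]
```

```bash
python3 -m crank '[[[-1,0,0.05,0,0]]]'|sed -n 2p\;4p
```

```text
tool_pos: [0.5608, 0.0658, 0.09]
contact_force: [-2.0, -0.2, -0.9]
```

```bash
python3 -m crank '[[[-1,0,0.05,0,0]]]'|sed -n 2p\;4p
```

```text
tool_pos: [0.5608, 0.0658, 0.0901]
contact_force: [-2.9, 0.2, 2.8]
```

```bash
python3 -m crank '[[[-1,0,0.05,0,0]]]'|sed -n 2p\;4p
```

```text
tool_pos: [0.5608, 0.0658, 0.09]
contact_force: [-6.2, -0.5, 6.9]
```

Seated: TCP z=0.090 exactly as predicted and the weight is off the arm. Releasing and retreating upward.

```bash
python3 -m crank '[[[-1,0,-0.1,0,0],[-0.3,0,0,0,0],[-0.3,0,0,0,0],[-0.3,0,0,0,0],[-0.3,0,-2,0,0],[-0.3,0,-4,0,0],[-0.3,0,-5,0,0],[-0.3,0,0,0,0]]]'
python3 -m crank '[[[-1,5,-3,0,0],[-1,5,0,0,0],[-1,5,0,0,0],[-1,0,0,0,0]]]'
python3 - <<'E'
from w import *
import w,cv2
show({})
for n,y,x in(("scene",180,270),("top",125,260)):
    f=grab_frame(n)["frame"][...,::-1]
    cv2.imwrite(f"pics/p6{n}.png",cv2.resize(f[y:y+80,x:x+100],None,fx=7.5,fy=7.5,interpolation=cv2.INTER_CUBIC))
E
```

```text
time: 16.38
tool_pos: [0.5643, 0.0658, 0.2075]
tool_rot: [-0.481, 0.474, -0.518, 0.525]
contact_force: [-0.8, -0.1, -0.4]
gripper_width: 0.352
time: 16.88
tool_pos: [0.547, -0.0862, 0.2299]
tool_rot: [-0.476, 0.476, -0.523, 0.523]
contact_force: [0.0, 0.4, -0.1]
gripper_width: -0.001
t 16.88 tcp [ 0.547  -0.0862  0.2299] F [ 0.   0.4 -0.1] grip -0.001 j [-0.29 -0.12  1.78 -0.    1.48 -0.2 ]
jaw axis yaw deg -5.32
[[-0.093, -0.0, 0.996], [-0.996, -0.0, -0.093], [0.0, -1.0, -0.0]]
```

View pics/p6scene.png

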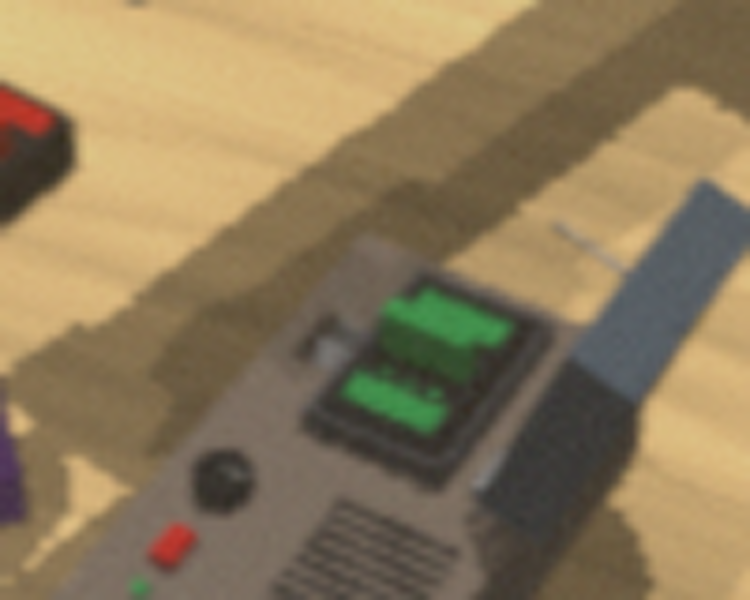

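View pics/p6top.png

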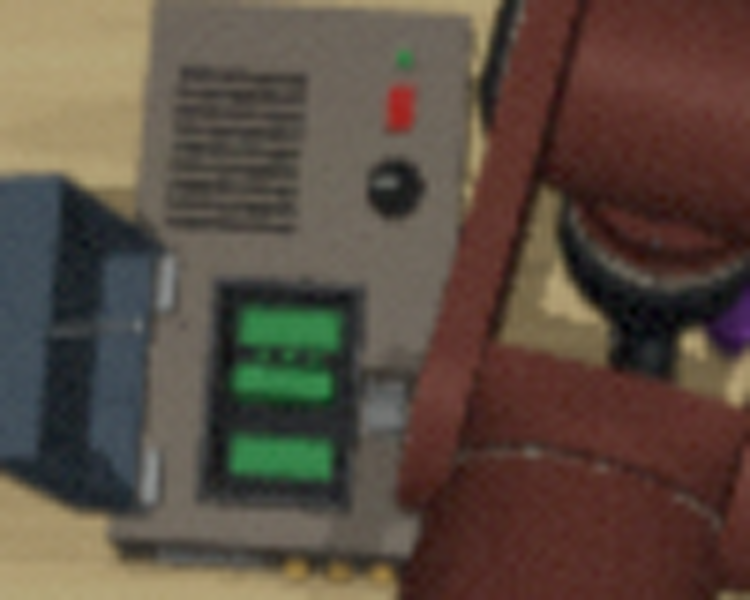

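Top and scene crops show the pack level in the bay inside the collar, at (285,390) in the top crop. Next I go over the hood and behind it.

```bash
cat >> w.py <<'E'
U=(0.5605,0.0655,-0.088)
def un():
    s=state();d=s["tool_pos"]-np.array([U[0],U[1],0]);c,si=np.cos(U[2]),np.sin(U[2])
    print("t",round(s["time"],2),"unit mm",(np.array([c*d[0]+si*d[1],-si*d[0]+c*d[1],d[2]])*1e3).round(1),"F",s["contact_force"].round(1))
E
python3 -m crank '[[[-1,0,-5,0.2,0],[-1,-6,0,0,0],[-1,-6,0,0,0],[-1,-6,0,0,0],[-1,-6,0,0,0],[-1,-6,0,0,0],[-1,-4,0,0,0],[-1,0,0,0,0]]]'
python3 -c "
from w import *
un();show({})"
```

```text
time: 17.98
tool_pos: [0.5781, 0.259, 0.2792]
tool_rot: [0.479, -0.479, 0.52, -0.52]
contact_force: [-0.2, -0.7, 0.2]
gripper_width: 0.0
t 17.98 unit mm [  0.6 194.3 279.2] F [-0.2 -0.7  0.2]
t 17.98 tcp [0.5781 0.259  0.2792] F [-0.2 -0.7  0.2] grip 0.0 j [0.3  0.05 1.54 0.   1.56 0.39]
jaw axis yaw deg -4.7
[[-0.082, -0.001, 0.997], [-0.997, 0.0, -0.082], [-0.0, -1.0, -0.001]]
```

```bash
python3 -m crank '[[[-1,0,5,0,0],[-1,0,4.5,0,0],[-1,0,2,0,0],[-1,0,0,0,0]]]'
python3 -c "
from w import *
un()
import cv2
f=grab_frame('scene')['frame'][...,::-1]
cv2.imwrite('pics/p7.png',cv2.resize(f[140:250,280:430],None,fx=5,fy=5,interpolation=cv2.INTER_CUBIC))"
```

```text
time: 18.48
tool_pos: [0.5784, 0.2545, 0.1633]
tool_rot: [0.476, -0.478, 0.522, -0.521]
contact_force: [-0.5, -0.1, -0.0]
gripper_width: -0.0
t 18.48 unit mm [  1.2 189.9 163.3] F [-0.5 -0.1 -0. ]
```

View pics/p7.png

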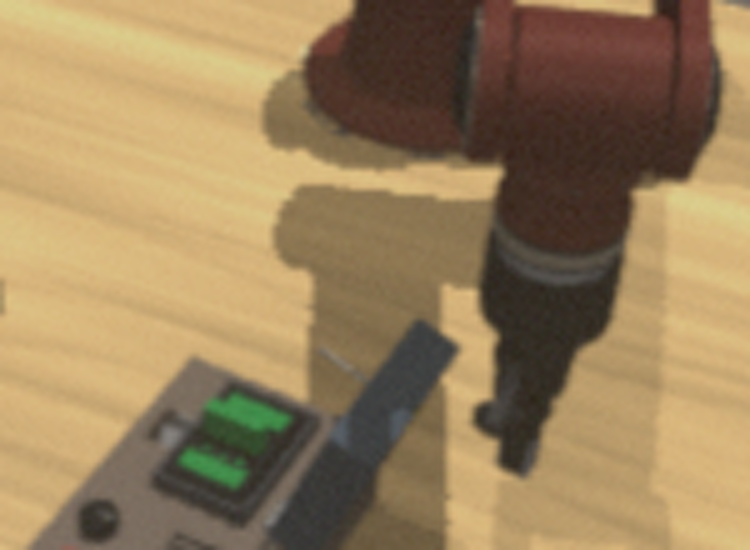

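The fingers are behind the hood at (520,465) with its outer face in front of them. Pushing it closed.

```bash
python3 -m crank '[[[-1,3,0,0,0],[-1,2,0,0,0],[-1,1,0,0,0],[-1,1,0,0,0]]]' | sed -n 4p; python3 -c "
from w import *
un()"
python3 -m crank '[[[-1,1,-0.1,0,0],[-1,1,-0.2,0,0]]]'| sed -n 4p; python3 -c "
from w import *
un()"
```

```text
contact_force: [0.5, 3.8, 3.7]
t 19.02 unit mm [  3.2 120.9 166.7] F [0.5 3.8 3.7]
contact_force: [0.4, 4.2, 3.8]
t 19.27 unit mm [  2.1 100.1 167.7] F [0.4 4.2 3.8]
```

```bash
python3 -m crank '[[[-1,0.9,-0.6,-0.1,0],[-1,0.9,-0.6,0,0],[-1,1,-0.4,0,0],[-1,1,-0.4,0,0]]]'| sed -n 4p; python3 -c "
from w import *
un()"
python3 -m crank '[[[-1,1,0.1,0,0],[-1,1,0.1,0,0]]]'| sed -n 4p; python3 -c "
from w import *
un()
import cv2
f=grab_frame('scene')['frame'][...,::-1]
cv2.imwrite('pics/p8.png',cv2.resize(f[160:270,260:410],None,fx=5,fy=5,interpolation=cv2.INTER_CUBIC))"
```

```text
contact_force: [0.5, 1.8, -1.0]
t 19.77 unit mm [  1.1  61.6 187.9] F [ 0.5  1.8 -1. ]
contact_force: [1.4, 3.2, -0.6]
t 20.02 unit mm [  1.3  41.7 185.8] F [ 1.4  3.2 -0.6]
```

View pics/p8.png

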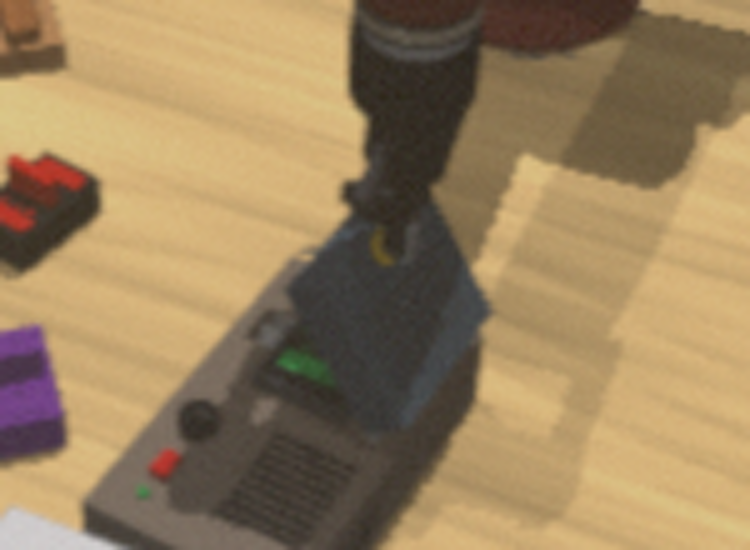

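The hood is half shut, with the fingers on its face beside the yellow spot at (380,245). Continuing along the arc.

```bash
python3 -m crank '[[[-1,1,0.2,0,0],[-1,1,0.3,0,0],[-1,0.9,0.5,0,0],[-1,0.9,0.5,0,0]]]'| sed -n 4p; python3 -c "
from w import *
un()"
python3 -m crank '[[[-1,0.8,0.65,0,0],[-1,0.8,0.7,0,0],[-1,0.7,0.8,0,0],[-1,0.7,0.8,0,0]]]'| sed -n 4p; python3 -c "
from w import *
un()"
```

```text
contact_force: [0.9, 2.6, 2.0]
t 20.57 unit mm [  1.2   3.8 170.4] F [0.9 2.6 2. ]
contact_force: [0.0, 2.7, 1.9]
t 21.07 unit mm [  1.3 -26.2 140.8] F [0.  2.7 1.9]
```

```bash
python3 -m crank '[[[-1,0.5,0.3,0,0],[-1,0.5,0.4,0,0],[-1,0.5,0.4,0,0],[-1,0,0.3,0,0]]]'| sed -n 4p; python3 -c "
from w import *
un()"
```

```text
contact_force: [-1.0, -2.4, 3.9]
t 21.57 unit mm [  1.4 -42.  127.4] F [-1.  -2.4  3.9]
```

```bash
python3 -m crank '[[[-1,0,0.3,0,0]]]'|sed -n 2p\;4p
```

```text
tool_pos: [0.5584, 0.0239, 0.1245]
contact_force: [-0.3, -3.1, 4.5]
```

```bash
python3 -m crank '[[[-1,0,0.2,0,0]]]'|sed -n 2p\;4p
```

```text
tool_pos: [0.5584, 0.0244, 0.1224]
contact_force: [-0.3, -2.9, 4.2]
```

```bash
python3 -m crank '[[[-1,0,0.2,0,0]]]'|sed -n 2p\;4p; python3 -c "
from w import *
un()"
```

```text
tool_pos: [0.5584, 0.0246, 0.1204]
contact_force: [-0.9, -4.2, 5.5]
t 21.95 unit mm [  1.5 -40.9 120.4] F [-0.9 -4.2  5.5]
```

Continue by feel. The relatch stop is expected at about z≈0.112–0.116.

```bash
python3 -m crank '[[[-1,0,0.1,0,0]]]'|sed -n 2p\;4p;python3 -m crank '[[[-1,0,0.1,0,0]]]'|sed -n 2p\;4p;python3 -m crank '[[[-1,0,0.1,0,0]]]'|sed -n 2p\;4p
```

```text
tool_pos: [0.5583, 0.0247, 0.1194]
contact_force: [-0.2, -3.4, 4.1]
tool_pos: [0.5583, 0.0247, 0.1184]
contact_force: [0.1, -4.3, 4.3]
tool_pos: [0.5582, 0.0248, 0.1173]
contact_force: [-0.0, -3.8, 5.4]
```

```bash
python3 -m crank '[[[-1,0,0.05,0,0]]]'|sed -n 2p\;4p
```

```text
tool_pos: [0.5582, 0.0249, 0.1167]
contact_force: [0.1, -3.3, 4.6]
```

```bash
python3 -m crank '[[[-1,0,0.05,0,0]]]'|sed -n 2p\;4p
```

```text
tool_pos: [0.5582, 0.0248, 0.1163]
contact_force: [0.6, -4.5, 5.0]
```

```bash
python3 -m crank '[[[-1,0,0.05,0,0]]]'|sed -n 2p\;4p
```

```text
tool_pos: [0.5582, 0.0248, 0.1158]
contact_force: [0.9, -4.7, 4.8]
```

```bash
python3 -m crank '[[[-1,0,0.05,0,0]]]'|sed -n 2p\;4p
```

```text
tool_pos: [0.5581, 0.0248, 0.1152]
contact_force: [0.1, -5.6, 5.1]
```

```bash
python3 -m crank '[[[-1,0,0.05,0,0]]]'|sed -n 2p\;4p
```

```text
tool_pos: [0.5581, 0.0248, 0.1147]
contact_force: [0.3, -4.2, 4.5]
```

```bash
python3 -m crank '[[[-1,0,0.05,0,0]]]'|sed -n 2p\;4p
```

```text
tool_pos: [0.5581, 0.0249, 0.1142]
contact_force: [-0.1, -3.6, 5.3]
```

```bash
python3 -m crank '[[[-1,0,0.05,0,0]]]'|sed -n 2p\;4p
```

```text
tool_pos: [0.5581, 0.0249, 0.1137]
contact_force: [-0.1, -4.6, 5.2]
```

```bash
python3 -m crank '[[[-1,0,0.05,0,0]]]'|sed -n 2p\;4p
```

```text
tool_pos: [0.5581, 0.0248, 0.1132]
contact_force: [-0.2, -4.7, 5.8]
```

```bash
python3 -m crank '[[[-1,0,0.05,0,0]]]'|sed -n 2p\;4p
```

```text
tool_pos: [0.5581, 0.0247, 0.1128]
contact_force: [-1.6, -4.5, 7.0]
```

```bash
python3 -m crank '[[[-1,0,0.05,0,0]]]'|sed -n 2p\;4p
```

```text
tool_pos: [0.5581, 0.0247, 0.1127]
contact_force: [-1.7, -4.7, 9.5]
```

```bash
python3 -m crank '[[[-1,0,0.05,0,0]]]'|sed -n 2p\;4p
```

```text
tool_pos: [0.5582, 0.0247, 0.1126]
contact_force: [-2.8, -5.2, 9.9]
```

```bash
python3 -m crank '[[[-1,0,0.05,0,0]]]'|sed -n 2p\;4p
```

```text
tool_pos: [0.5582, 0.0247, 0.1126]
contact_force: [-4.5, -4.2, 12.0]
```

```bash
python3 -m crank '[[[-1,0,0.05,0,0]]]'|sed -n 2p\;4p; python3 -m crank '[[[-1,0,-0.5,0,0],[-1,0,-0.5,0,0],[-1,0,-0.8,0,0],[-1,0,0,0,0]]]'|sed -n 2p\;4p
python3 -m crank '[[[-1,2.5,-3,0,0],[-1,5,-3,0,0],[-1,5,-2,0,0],[-1,5,0,0,0],[-1,5,0,0,0],[-1,0,0,0,0],[-1,0,0,0,0],[-1,0,0,0,0]]]'
python3 - <<'E'
from w import *
import cv2
for n,y,x in(("scene",140,200),("top",105,265)):
    f=grab_frame(n)["frame"][...,::-1]
    cv2.imwrite(f"pics/p9{n}f.png",f)
    cv2.imwrite(f"pics/p9{n}.png",cv2.resize(f[y:y+125,x:x+165],None,fx=4.8,fy=4.8,interpolation=cv2.INTER_CUBIC))
E
```

```text
tool_pos: [0.5582, 0.0247, 0.1125]
contact_force: [-4.6, -4.4, 14.7]
tool_pos: [0.5578, 0.0251, 0.1286]
contact_force: [-0.1, -0.2, -1.0]
time: 25.45
tool_pos: [0.5383, -0.1979, 0.2083]
tool_rot: [0.478, -0.478, 0.522, -0.521]
contact_force: [0.4, -0.2, 0.3]
gripper_width: -0.0
```

View pics/p9scene.png

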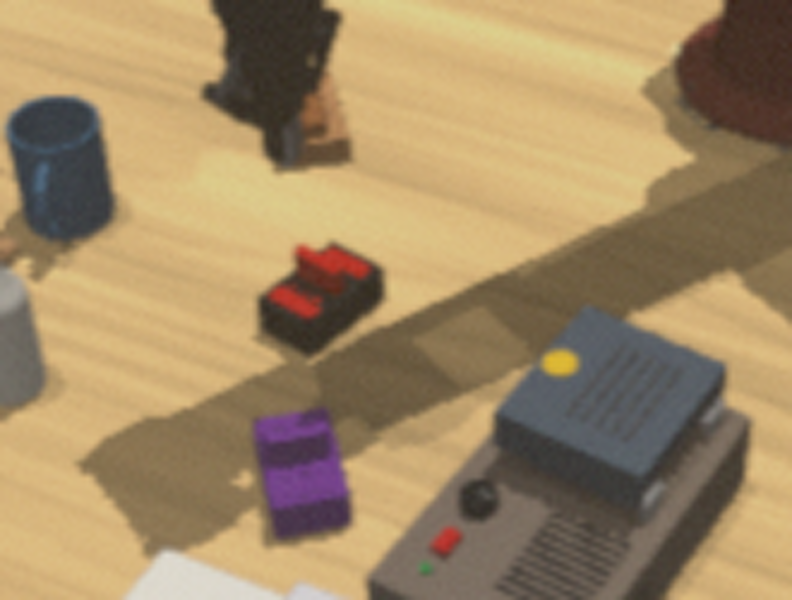

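View pics/p9top.png

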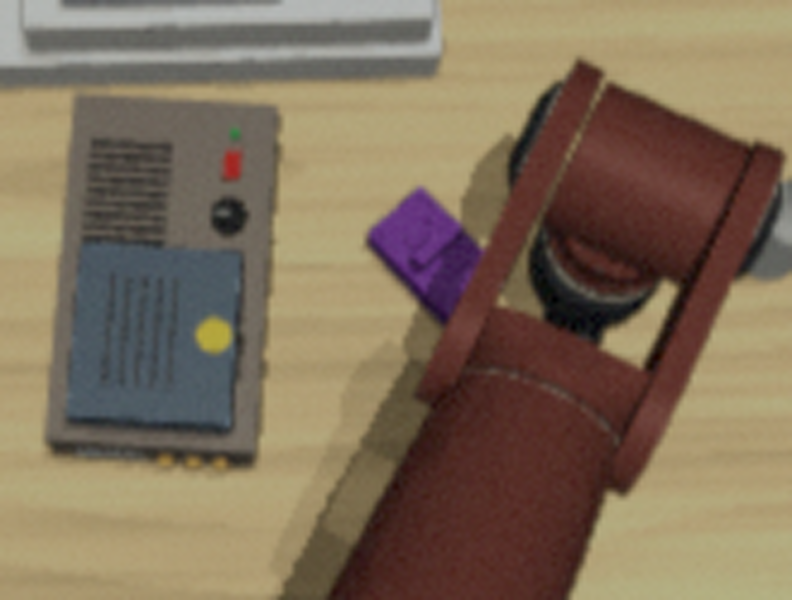

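The hood lies shut more than 1 s after release. The yellow spot is at full-frame (316.7,215.6), against (316.8,215.7) when first latched. The red and purple packs haven't moved in the crops, and the arm is clear. Handing in.

```bash
python3 -c "
from plant import *
print(job_done(), state()['time'])"
```

```text
the job is handed in; nothing more can be done
the job is handed in; nothing more can be done
```

The hood is open-loaded-shut as asked: the green-gripped pack is in the bay and the hood is latched again. I handed the job in at about 26 s of the 69 s allowed; it reported no verdict.

- **Opening:** I pressed the yellow spot to its hard stop, with about 13 N downward (14 N in all). The hood swung fully open by itself on release.
- **Pack:** It went into the bay without touching the sides. It reached the floor at the predicted height (tool at 0.090 m), with at most about 7 N downward and 9 N in all at touchdown. Both camera views then showed it level inside the collar.
- **Closing:** I swung the hood down from behind and pressed it once to its stop, with about 15 N downward (16 N in all).
- **Last checks:** More than 1 s after I let go, the hood was still shut. The yellow spot was within 0.1 pixel of where it was when first latched. The arm was clear and the force reading was near zero. The red and purple packs were where they started.

No check failed. The top camera could not see the pack during the lowering because the wrist blocked it, so I relied on the scene camera and the force readings there. I only checked the final pictures around the unit, not the far side of the bench, where the arm never went low.

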